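Fill the dish of adhesive bottles in the conservation lab

TASK

The round steel dish holds five amber brush bottles with orange caps and has two gaps, on opposite sides of the middle bottle. Take the two orange-capped bottles that stand on the bench and lower one gently into each gap, without dropping it, so that it stands upright on the dish's floor and the seven form a full hexagonal cluster. Leave the blue-capped bottle standing where it is.

Things in the scene. Friction and masses are not known exactly. Their poses are not given: they have to be found in the camera images.
- dish: Fixed round steel dish: inside 136 mm, wall 4 mm thick and 45 mm high, floor top 6 mm up. Origin: centre of underside, z up. Five fixed bottles like the loose ones: centre, and 44 mm out at 60, 120, 240, 300 deg from its x axis (cap tops 124 mm up). Gap centres: 44 mm out on its +x and -x, about 5 mm spare all round. Close fingers along its y; let go by opening about 14 mm.
- bottle_a: Orange-capped bottle, loose, upright, rigid, about 90 g: amber glass body 38 mm in diameter, shoulder 62 to 74 mm above the foot, then a stiff straight orange cap 16 mm in diameter, 74 to 118 mm above the foot (grip it here). Origin: centre of its underside, z up. To be packed, either gap will do.
- bottle_b: Orange-capped bottle, loose, upright, rigid, about 90 g: amber glass body 38 mm in diameter, shoulder 62 to 74 mm above the foot, then a stiff straight orange cap 16 mm in diameter, 74 to 118 mm above the foot (grip it here). Origin: centre of its underside, z up. To be packed, either gap will do.
- bottle_blue: Blue-capped bottle, loose, upright, rigid, about 90 g: green glass body 38 mm in diameter, shoulder 62 to 74 mm above the foot, then a stiff straight blue cap 16 mm in diameter, 74 to 118 mm above the foot (grip it here). Origin: centre of its underside, z up. Not wanted: leave it. (A clear, white-capped one is not wanted either. All four stand beside the dish in any order, 70 mm or more apart.)

How it is judged:
At the end, for the whole second after the job is handed in: Both loose orange-capped bottles stand in the dish, 32 to 56 mm from its axis and over 60 mm apart, foot less than 14 mm above the dish's underside, within 10 degrees of upright, at rest; the blue-capped bottle stands within 10 degrees of upright and 30 mm of its start (horizontal distance between bottle_a and dish between 0.032 and 0.056 m and z of each of bottle_a, bottle_b in the frame of dish below 0.014 m and angle between each of bottle_a, bottle_b, bottle_blue's own z axis and vertical below 0.17 rad and linear speed of each of bottle_a, bottle_b below 0.02 m/s and horizontal distance between bottle_b and dish between 0.032 and 0.056 m and horizontal distance between bottle_a and bottle_b above 0.06 m and distance of bottle_blue from where it was at the start of the episode below 0.03 m); the robot touches nothing.
It fails at once if an orange-capped bottle is dropped into the dish (falls faster than 0.7 m/s, a drop of some 25 mm) ((horizontal distance between bottle_a and dish below 0.06 m and height (world z) of bottle_a below 0.12 m and linear speed of bottle_a above 0.7 m/s) or (horizontal distance between bottle_b and dish below 0.06 m and height (world z) of bottle_b below 0.12 m and linear speed of bottle_b above 0.7 m/s)).
It fails at once if the blue-capped bottle is moved more than 30 mm or tipped over (distance of bottle_blue from where it was at the start of the episode above 0.03 m or angle between bottle_blue's own z axis and vertical above 0.5 rad).
It also fails if it takes over 58 s, if anything falls off the work surface, if the arm or the gripper's body presses on something with over 40 N, if the wrist force passes 120 N, or if a joint passes its speed limit or range.

ROBOT

A 6-joint arm with a two-finger parallel gripper is mounted at the origin on the work surface. World frame = base frame: x ahead of the robot, y to its left, z up, the work surface at z = 0. Lengths are in m, angles in rad, forces in N, time in s.
With the tool pointing down it reaches from about 0.325 to 0.85 m from the base axis. Payload 15.5 kg.
Tool frame: the origin (TCP) lies at the very end of the fingers, on their centre line; the grasp point (between the pads) lies 19 mm behind it (arm.grip_depth is the distance from the TCP to the grasp point, in m); z points along the fingers, y is the line along which they close (so a half turn about z gives the same grasp; the last joint's range is limited). The gripper opens to 91 mm and grips with 3 to 60 N. Pads are 32 mm wide; open, the fingers measure 118 mm over their backs; the gripper's body (76 mm by 178 mm) begins 60 mm behind the grasp point.
Start: joints at [1.127, 0.494, 1.345, -0, 1.302, -0.096], TCP at [0.213, 0.588, 0.214] pointing down, gripper open.
Joint ranges: [-2.91, 2.91], [-0.82, 2.16], [0.22, 2.67], [-1.22, 4.37], [0.12, 2.79], [-3.08, 3.08]. Speed limits (rad/s): [1.89, 1.89, 2.57, 3.01, 3.01, 3.01].

INTERFACE

Orientations are given as a unit quaternion [w, x, y, z].
In Python, from plant import arm, optics, spotter gives the robot as it stands. The module is installed in compiled form; this text tells all that it offers.
- The arm moves only by the tool carry_out, never from a script. Its argument "increments" is a list of rows, each a list of 7 numbers: the opening, from 0 (shut) to 1 (fully open), then the shift along the tool's x, y, z in mm, then the turn, a rotation vector about the tool's x, y, z in rad. In form: [[jaw, tx, ty, tz, ax, ay, az], ...]. A call has 1 to 20 rows; each row shifts and turns the commanded pose from where the row before left it, along the tool's axes as they then stand; what a row does not reach is not made up. A row lasts 1/10 s, in which the tool goes at most 50 mm and 8.59 degrees, less where a joint would pass 70% of its speed; a pose out of reach is approached as far as the arm can. A call is refused whole if a number of a shift passes 50 or a number of a turn 0.15, either way. A call with a gripper value outside its range is refused whole. The fingers move at their own pace and stop on an object; "newtons" is the grip in N (left out, the last holds). Time passes only in rows, so rows that do not move let the fingers close. It gives the time, the measured TCP pose, the force, the opening and the grip force at its end, in the units of the state.
- arm.read_state(): the state, without advancing time (a new reading comes with each control period).
- optics.get_image(name): name is "side" or "top" or "wrist"; returns a dict with "pixels" (480x640x3 uint8, red, green, blue), "intrinsics" (3x3 intrinsics, pixels), "rvec" (rotation vector, rad) and "tvec" (3), from world to camera coordinates, as OpenCV has them. Camera axes: x right, y down, z forward; pixel columns grow to the right and rows downward; lengths in m; the calibration is good to about 2 mm. A picture is of the moment at which its call begins. There is no depth.
- arm.sign_off(): hands the job in; it is judged then, once.
Trained networks look in the newest picture that a camera, given by its name, has taken for a name from the list of things; names that differ only in an ending like _2 or _b are one class to them, and where a whole thing is asked for, a point or a joint stands for the part that bears it (a point fixed in the world has none). Each returns a list of dicts, best first, with "score" (0 to 1); they miss things now and then, are a little off and sometimes report something else, mostly with a low value. They report only what shows in the picture. A call takes as long as a camera call.
- spotter.outline_of(camera, name): "mask" (480x640 bool, what is visible of it) and "point" ([column, row] in pixels, amid what is visible of it).
- spotter.place_of(camera, name): "point" ([column, row] in pixels: a listed point, or the origin of a listed thing).
The state is a dict: "time": time; "joints": joint angles; "joint_velocities": joint speeds; "tau": joint torques, N m; "tool_pos": TCP position; "ee_rot": TCP orientation; "force": force on the tool from outside, world axes, zero at the start; "wrist_torque": the same for the moment, N m; "grip_width": finger opening in m; "grip_force": force on a finger pad.
Only numpy, scipy, OpenCV 4.12 (cv2) and the standard library are available. Lean on these libraries where they do the work, as an engineer would, in place of code of your own. Each camera call takes 0.05 s, during which the arm holds its last target. There are 200 camera calls.

## Working session

There is one attempt and no reset: what is moved stays moved. The work goes in short steps, Python scripts to look and compute and a tool call to move; the robot and the scene stay as the last step left them, time stands still between calls to the robot, and variables do not carry over. Pictures are saved under pics/ and viewed, at most 10 in all, crops included, and the job is handed in when it is done.

Besides the shell and the picture viewer there is one more tool, called after ">>>" in YAML: its name, and indented under it one key for each argument. carry_out: Moves the arm, as the interface text tells. Its arguments: {"type":"object","properties":{"increments":{"type":"array"},"newtons":{"type":"number"}},"required":["increments"]}

```bash
mkdir -p pics; cat > h.py <<'E'
import numpy as np, cv2
from plant import arm, optics, spotter
def cam(n):
    d=optics.get_image(n); R=cv2.Rodrigues(np.array(d["rvec"],float))[0]
    return d,np.array(d["intrinsics"],float),R,np.array(d["tvec"],float).ravel()
def ray(c,p,z):
    d,K,R,t=c; v=R.T@np.linalg.solve(K,[p[0],p[1],1]); o=-R.T@t
    return o+v*(z-o[2])/v[2]
def proj(c,P):
    d,K,R,t=c; q=K@(R@np.array(P,float)+t); return q[:2]/q[2]
def save(c,n): cv2.imwrite('pics/'+n,np.ascontiguousarray(c[0]["pixels"][:,:,::-1]))
E
python3 - <<'E'
from h import *
np.set_printoptions(precision=4,suppress=True)
for n in ["top","side"]:
    c=cam(n); save(c,n+'0.png'); print(n,-c[2].T@c[3])
    for nm in ["dish","bottle_a","bottle_blue"]:
        for r in spotter.place_of(n,nm): print(nm,r["score"],np.round(r["point"]),ray(c,r["point"],0))
s=arm.read_state(); print(s["tool_pos"],s["ee_rot"],s["grip_width"],s["time"])
E
```

```text
top [ 0.4364 -0.017   0.9353]
dish 0.97 [328. 242.] [ 0.5192 -0.0255  0.    ]
bottle_a 0.95 [469. 268.] [ 0.4715 -0.3181  0.    ]
side [ 0.0413 -0.678   0.6856]
dish 0.92 [331. 269.] [ 0.523  -0.0237  0.    ]
dish 0.54 [438. 325.] [ 0.588  -0.2607  0.    ]
bottle_a 0.92 [233. 206.] [0.471  0.3027 0.    ]
bottle_a 0.87 [416. 376.] [ 0.4766 -0.3212  0.    ]
bottle_blue 0.89 [438. 330.] [ 0.5783 -0.2702  0.    ]
[0.213  0.5875 0.2138] [-0.      0.173   0.9849 -0.0001] 0.0911255547228277 0.4
```

View pics/top0.png

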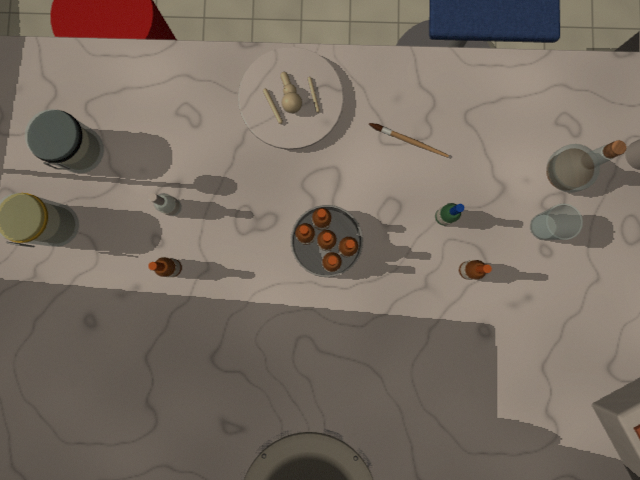

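View pics/side0.png

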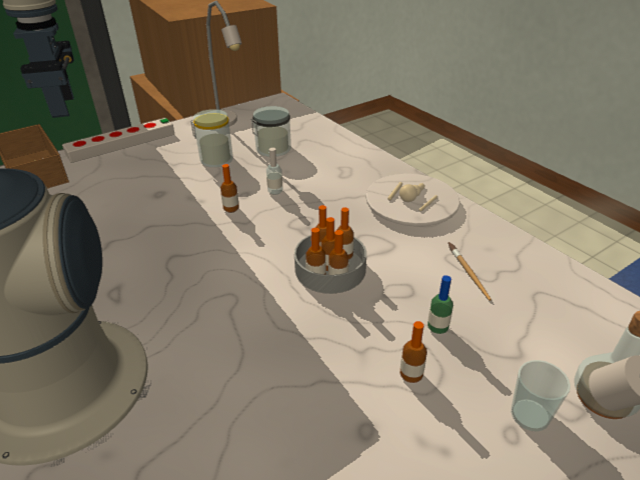

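The top view shows the dish at (327,240), with five caps and gaps toward the upper right and lower left (about -45° in world). Orange bottles are at (165,267) and (477,270), blue at (450,213) and white at (168,203). I'll measure the caps next.

```bash
python3 - <<'E'
from h import *
np.set_printoptions(precision=4,suppress=True)
for n in ["top","side"]:
    c=cam(n); h=cv2.cvtColor(c[0]["pixels"],cv2.COLOR_RGB2HSV)
    m=((h[...,0]<12)&(h[...,1]>190)&(h[...,2]>150)).astype(np.uint8)
    k,l,s,ce=cv2.connectedComponentsWithStats(m)
    for i in range(1,k):
        if s[i,4]>15: print(n,ce[i],s[i],ray(c,ce[i],.098)[:2],ray(c,ce[i],.124)[:2])
    for nm in ["bottle_a","dish","bottle_blue"]:
        for r in spotter.outline_of(n,nm): print(nm,r["score"],r["point"],r["mask"].sum(),ray(c,r["point"],.0)[:2])
c=cam("wrist"); print(-c[2].T@c[3], c[2], c[1])
E
```

```text
top [302.5    229.3125] [301 227   5   5  16] [0.5325 0.0229] [0.5295 0.0216]
top [325.9375 236.875 ] [324 234   5   6  16] [ 0.5195 -0.0211] [ 0.5169 -0.021 ]
top [349.619  243.9048] [347 241   7   6  21] [ 0.5074 -0.0654] [ 0.5052 -0.0639]
top [331.35 260.4 ] [329 257   6   7  20] [ 0.4759 -0.0322] [ 0.4747 -0.0317]
bottle_a 0.78 [474.0, 267.5] 492 [ 0.4732 -0.3292]
bottle_a 0.69 [165.3, 263.5] 522 [0.4656 0.3088]
dish 0.91 [327.1, 239.6] 4057 [ 0.5236 -0.0241]
bottle_blue 0.58 [447.2, 213.9] 479 [ 0.5837 -0.2735]
side [149.8824 124.6765] [145 123  11   4  34] [0.4159 0.6431] [0.3993 0.5847]
bottle_a 0.96 [227.1, 190.5] 524 [0.493  0.3739]
bottle_a 0.63 [417.2, 360.3] 1211 [ 0.501  -0.2986]
dish 0.75 [331.1, 254.6] 4365 [0.5518 0.0142]
bottle_blue 0.84 [443.4, 311.4] 1024 [ 0.6203 -0.2429]
[0.1468 0.6105 0.3855] [[ 0.34    0.9404 -0.0006]
 [ 0.9115 -0.3294  0.2462]
 [ 0.2313 -0.0843 -0.9692]] [[368.8472   0.     320.6452]
 [  0.     368.8472 239.4615]
 [  0.       0.       1.    ]]
```

>>> carry_out:
  increments:
    - [1, -24, -13, 0, 0, 0, 0]
    - [1, -24, -13, 0, 0, 0, 0]
    - [1, -24, -13, 0, 0, 0, 0]
    - [1, -24, -13, 0, 0, 0, 0]
    - [1, -24, -13, 0, 0, 0, 0]
    - [1, -24, -13, 0, 0, 0, 0]
    - [1, -24, -13, 0, 0, 0, 0]
    - [1, -24, -13, 0, 0, 0, 0]
    - [1, -24, -13, 0, 0, 0, 0]
    - [1, -24, -13, 0, 0, 0, 0]
    - [1, -24, -13, 0, 0, 0, 0]
    - [1, -24, -13, 0, 0, 0, 0]
    - [1, -24, -13, 0, 0, 0, 0]
    - [1, -24, -13, 0, 0, 0, 0]
    - [1, 0, 0, 0, 0, 0, 0.114]
    - [1, 0, 0, 0, 0, 0, 0.114]
    - [1, 0, 0, 0, 0, 0, 0.114]
    - [1, 0, 0, 0, 0, 0, 0.114]
    - [1, 0, 0, 0, 0, 0, 0]

```text
time: 2.75
tool_pos: [0.4669, 0.302, 0.214]
ee_rot: [0.0, 0.392, 0.92, 0.0]
force: [0.1, 0.4, -0.6]
grip_width: 0.0913
grip_force: 0.0
```

```bash
cat >> h.py <<'E'
np.set_printoptions(precision=4,suppress=True)
from scipy.spatial.transform import Rotation as Ro
def pose():
    s=arm.read_state(); return np.array(s["tool_pos"]),Ro.from_quat(s["ee_rot"],scalar_first=True).as_matrix(),s
def togo(P):
    p,R,s=pose(); print("tool mm to go",R.T@(np.array(P)-p)*1000)
E
python3 - <<'E'
from h import *
p,R,s=pose(); print(p,R,s["joints"])
c=cam("wrist"); save(c,"w1.png"); print(proj(c,[.471,.303,.118]),proj(c,[.471,.303,0]),-c[2].T@c[3])
for r in spotter.outline_of("wrist","bottle_a"): print(r["score"],r["point"],r["mask"].sum())
E
```

```text
[0.4669 0.302  0.214 ] [[-0.6923  0.7216  0.0001]
 [ 0.7216  0.6923  0.0001]
 [-0.0001  0.0001 -1.    ]] [ 0.4666  0.3966  1.5176 -0.      1.2273 -0.2981]
[327.4531 244.039 ] [325.51   215.2888] [0.4178 0.3511 0.3856]
0.86 [304.6, 225.4] 1732
```

View pics/w1.png

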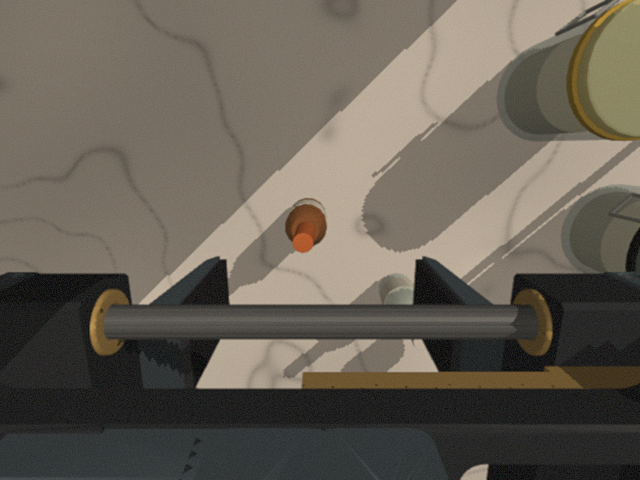

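The wrist view shows the orange cap top at (303,243), with the white bottle at about (397,283) to its right.

```bash
python3 - <<'E'
from h import *
c=cam("wrist"); P=ray(c,[303,243],.118);print(P, ray(c,[308,213],0.02), ray(c,[398,282],.03),ray(c,[395,297],.118))
P[2]=.084; togo(P)
E
```

```text
[0.4572 0.2908 0.118 ] [0.4539 0.2949 0.02  ] [0.5685 0.309  0.03  ] [0.5386 0.3093 0.118 ]
tool mm to go [ -1.2674 -14.6877 129.9367]
```

```bash
python3 - <<'E'
from h import *
for n in ["top","side"]:
    c=cam(n)
    for z in (0,.118): print(n,proj(c,[.457,.291,z]),proj(c,[.471,.303,z]))
    im=c[0]["pixels"]; u=np.round(proj(c,[.46,.295,.06])).astype(int)
    a=cv2.resize(im[u[1]-40:u[1]+40,u[0]-40:u[0]+40],(400,400),interpolation=cv2.INTER_NEAREST); print(u-40)
    cv2.imwrite(f'pics/_{n}.png',a[:,:,::-1])
cv2.imwrite('pics/crop1.png',np.hstack([cv2.imread('pics/_top.png'),cv2.imread('pics/_side.png')]))
E
```

```text
top [173.6874 267.8897] [168.2338 260.9666]
top [152.226  265.9119] [146.0176 257.9952]
[122 225]
side [229.6052 210.1145] [232.5217 205.9492]
side [223.6202 165.9774] [226.7853 162.0949]
[187 147]
```

View pics/crop1.png

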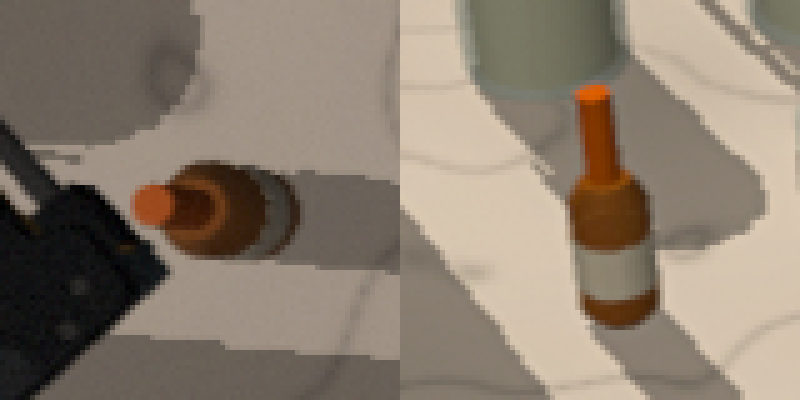

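The crops show the cap top at top-view pixel (152,266) and side-view pixel (226,165). Both agree with the wrist estimate (0.457, 0.291), so I'll go down and grip.

>>> carry_out:
  increments:
    - [0.6, -1, -15, 0, 0, 0, 0]
    - [0.6, 0, 0, 20, 0, 0, 0]
    - [0.6, 0, 0, 20, 0, 0, 0]
    - [0.6, 0, 0, 20, 0, 0, 0]
    - [0.6, 0, 0, 20, 0, 0, 0]
    - [0.6, 0, 0, 20, 0, 0, 0]
    - [0.6, 0, 0, 20, 0, 0, 0]
    - [0.6, 0, 0, 10, 0, 0, 0]
    - [0.6, 0, 0, 0, 0, 0, 0]
    - [0.1, 0, 0, 0, 0, 0, 0]
    - [0.1, 0, 0, 0, 0, 0, 0]
    - [0.1, 0, 0, 0, 0, 0, 0]
    - [0.1, 0, 0, 0, 0, 0, 0]
    - [0.1, 0, 0, 0, 0, 0, 0]
    - [0.1, 0, 0, 0, 0, 0, 0]
  newtons: 25

```text
time: 4.5
tool_pos: [0.4568, 0.2909, 0.0841]
ee_rot: [0.0, 0.391, 0.92, 0.0]
force: [0.2, 0.6, 2.5]
grip_width: 0.0151
grip_force: 25.0
```

>>> carry_out:
  increments:
    - [0.1, 0, 0, -10, 0, 0, 0]
    - [0.1, 0, 0, -20, 0, 0, 0]
    - [0.1, 0, 0, -25, 0, 0, 0]
    - [0.1, 0, 0, -25, 0, 0, 0]
    - [0.1, 0, 0, -25, 0, 0, 0]
    - [0.1, 0, 0, -25, 0, 0, 0]
    - [0.1, 0, 0, -20, 0, 0, 0]
    - [0.1, 0, 0, -10, 0, 0, 0]
    - [0.1, 0, 0, 0, 0, 0, 0]

```text
time: 5.4
tool_pos: [0.4572, 0.2911, 0.2452]
ee_rot: [0.001, 0.391, 0.92, 0.001]
force: [-0.1, 0.1, -1.1]
grip_width: 0.0153
grip_force: 25.0
```

>>> carry_out:
  increments:
    - [0.1, -10, -5, 0, 0, 0, 0]
    - [0.1, -20, -10, 0, 0, 0, 0]
    - [0.1, -20, -10, 0, 0, 0, 0]
    - [0.1, -20, -10, 0, 0, 0, 0]
    - [0.1, -20, -10, 0, 0, 0, 0]
    - [0.1, -20, -10, 0, 0, 0, 0]
    - [0.1, -20, -10, 0, 0, 0, 0]
    - [0.1, -20, -10, 0, 0, 0, 0]
    - [0.1, -20, -10, 0, 0, 0, 0]
    - [0.1, -20, -10, 0, 0, 0, 0]
    - [0.1, -20, -10, 0, 0, 0, 0]
    - [0.1, -20, -10, 0, 0, 0, 0]
    - [0.1, -20, -10, 0, 0, 0, 0]
    - [0.1, -20, -10, 0, 0, 0, 0]
    - [0.1, -20, -10, 0, 0, 0, 0]
    - [0.1, -20, -10, 0, 0, 0, 0]
    - [0.1, -20, -10, 0, 0, 0, 0]
    - [0.1, -20, -10, 0, 0, 0, 0]
    - [0.1, -10, -5, 0, 0, 0, 0]
    - [0.1, 0, 0, 0, 0, 0, 0]

```text
time: 7.4
tool_pos: [0.5767, -0.0946, 0.2428]
ee_rot: [-0.001, 0.392, 0.92, -0.0]
force: [-1.1, 1.2, -0.6]
grip_width: 0.0155
grip_force: 25.0
```

```bash
python3 - <<'E'
from h import *
p,R,s=pose(); print(p,s["grip_width"],s["time"])
c=cam("wrist"); save(c,"w2.png")
D=np.array([.518,-.023]); 
print("ctr",proj(c,[*D,.124]))
for a in (60,120,240,300):
    t=np.radians(a-46); print(a,proj(c,[D[0]+.044*np.cos(t),D[1]+.044*np.sin(t),.124]))
E
```

```text
[ 0.5767 -0.0946  0.2428] 0.015508523310264793 7.4
ctr [332.5974 114.4888]
60 [382.3782 144.7462]
120 [384.7329  82.8163]
240 [280.8581  83.0411]
300 [282.4866 144.9313]
```

View pics/w2.png

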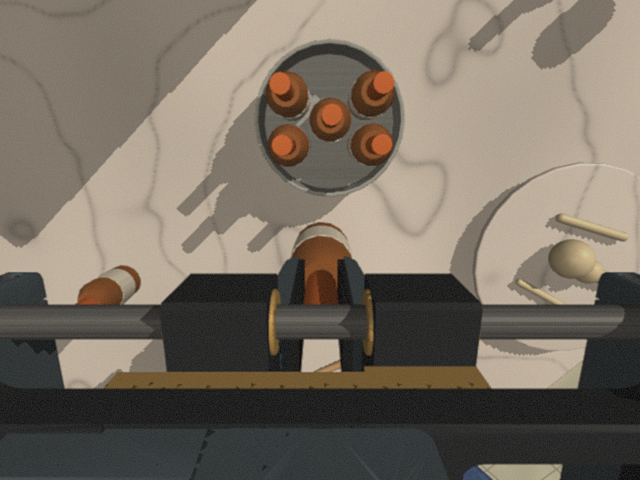

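The five caps appear at (331,115), (383,143), (384,82), (281,83) and (283,145). All are within about 1 px of my model: dish centre (0.518, -0.023), x axis at -46°.

```bash
python3 - <<'E'
from h import *
togo([.5486,-.0547,.094]); togo([.4874,.0086,.094])
E
```

```text
tool mm to go [ 47.0797   6.9659 149.1205]
tool mm to go [135.1266   6.7381 149.2475]
```

>>> carry_out:
  increments:
    - [0.1, 15, 3, 0, 0, 0, 0]
    - [0.1, 16, 2, 0, 0, 0, 0]
    - [0.1, 16, 2, 0, 0, 0, 0]
    - [0.1, 0, 0, 10, 0, 0, 0]
    - [0.1, 0, 0, 10, 0, 0, 0]
    - [0.1, 0, 0, 0, 0, 0, 0]
    - [0.1, 0, 0, 0, 0, 0, 0]
    - [0.1, 0, 0, 0, 0, 0, 0]

```text
time: 8.25
tool_pos: [0.5497, -0.0549, 0.2239]
ee_rot: [0.0, 0.391, 0.92, -0.0]
force: [-1.1, -0.2, -0.1]
grip_width: 0.0154
grip_force: 25.0
```

```bash
python3 - <<'E'
from h import *
togo([.5486,-.0547,.094])
c=cam("top"); im=c[0]["pixels"]; u=np.round(proj(c,[.52,-.03,.1])).astype(int)
cv2.imwrite('pics/t2.png',cv2.resize(im[u[1]-50:u[1]+50,u[0]-50:u[0]+50],(500,500))[:,:,::-1])
E
```

```text
tool mm to go [  0.9254  -0.6639 129.9363]
```

Aligned. I'll lower it now and watch the force.

>>> carry_out:
  increments:
    - [0.1, 1, -0.5, 5, 0, 0, 0]
    - [0.1, 0, 0, 10, 0, 0, 0]
    - [0.1, 0, 0, 10, 0, 0, 0]
    - [0.1, 0, 0, 10, 0, 0, 0]
    - [0.1, 0, 0, 10, 0, 0, 0]
    - [0.1, 0, 0, 10, 0, 0, 0]
    - [0.1, 0, 0, 0, 0, 0, 0]

```text
time: 9.0
tool_pos: [0.5476, -0.0541, 0.1673]
ee_rot: [-0.001, 0.391, 0.92, -0.0]
force: [-0.7, -0.5, -1.3]
grip_width: 0.0152
grip_force: 25.0
```

>>> carry_out:
  increments:
    - [0.1, 0, 0, 10, 0, 0, 0]
    - [0.1, 0, 0, 10, 0, 0, 0]
    - [0.1, 0, 0, 10, 0, 0, 0]
    - [0.1, 0, 0, 10, 0, 0, 0]
    - [0.1, 0, 0, 10, 0, 0, 0]
    - [0.1, 0, 0, 10, 0, 0, 0]
    - [0.1, 0, 0, 10, 0, 0, 0]
    - [0.1, 0, 0, 5, 0, 0, 0]
    - [0.1, 0, 0, 0, 0, 0, 0]
    - [0.1, 0, 0, 0, 0, 0, 0]

```text
time: 10.0
tool_pos: [0.5485, -0.0542, 0.094]
ee_rot: [0.0, 0.391, 0.92, 0.0]
force: [-0.8, -0.2, -0.3]
grip_width: 0.0157
grip_force: 25.0
```

>>> carry_out:
  increments:
    - [0.1, 0, 0, 2, 0, 0, 0]
    - [0.1, 0, 0, 1, 0, 0, 0]
    - [0.1, 0, 0, 1, 0, 0, 0]
    - [0.1, 0, 0, 0, 0, 0, 0]
    - [0.1, 0, 0, 0, 0, 0, 0]

```text
time: 10.5
tool_pos: [0.5485, -0.0542, 0.0901]
ee_rot: [0.0, 0.391, 0.92, 0.0]
force: [-0.7, 0.5, 2.3]
grip_width: 0.0152
grip_force: 25.0
```

>>> carry_out:
  increments:
    - [0.32, 0, 0, 0, 0, 0, 0]
    - [0.32, 0, 0, 0, 0, 0, 0]
    - [0.32, 0, 0, 0, 0, 0, 0]
    - [0.32, 0, 0, 0, 0, 0, 0]
    - [0.32, 0, 0, 0, 0, 0, 0]

```text
time: 11.0
tool_pos: [0.5483, -0.0542, 0.0899]
ee_rot: [-0.0, 0.391, 0.92, -0.0]
force: [0.2, -0.3, 0.3]
grip_width: 0.0294
grip_force: 0.0
```

>>> carry_out:
  increments:
    - [0.32, 0, 0, -10, 0, 0, 0]
    - [0.32, 0, 0, -15, 0, 0, 0]
    - [0.32, 0, 0, -20, 0, 0, 0]
    - [0.32, 0, 0, -20, 0, 0, 0]
    - [0.32, 0, 0, -20, 0, 0, 0]
    - [0.32, 0, 0, -20, 0, 0, 0]
    - [0.32, 0, 0, -20, 0, 0, 0]
    - [0.32, 0, 0, 0, 0, 0, 0]
    - [0.32, 0, 0, 0, 0, 0, 0]

```text
time: 11.9
tool_pos: [0.5484, -0.0542, 0.2155]
ee_rot: [0.001, 0.391, 0.92, 0.0]
force: [0.8, -0.9, -0.6]
grip_width: 0.0294
grip_force: 0.0
```

```bash
python3 - <<'E'
from h import *
c=cam("wrist"); save(c,"w3.png")
print(proj(c,[.5486,-.0547,.124]))
c=cam("top")
h=cv2.cvtColor(c[0]["pixels"],cv2.COLOR_RGB2HSV)
for r in spotter.outline_of("top","bottle_a"):
    m=r["mask"]&(h[...,2]>130)&(h[...,0]<14)&(h[...,1]>150); yx=np.argwhere(m)
    print(r["score"],r["point"], ray(c,yx.mean(0)[::-1],.112) if len(yx) else None)
togo([.465,-.311,.23])
E
```

```text
[322.229 243.365]
0.95 [474.4, 267.1] [ 0.4678 -0.3147  0.112 ]
0.43 [335.3, 224.5] None
tool mm to go [-127.427  -237.9525  -15.648 ]
```

View pics/w3.png

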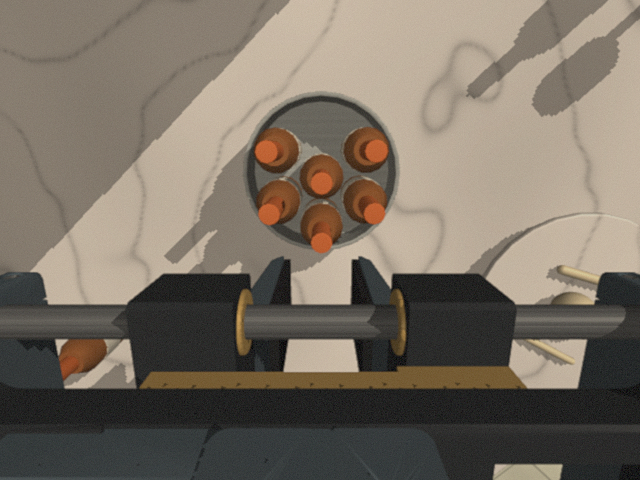

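The bottle stands in the gap, with its cap at (321,241), where I predicted. Moving to the second bottle.

>>> carry_out:
  increments:
    - [0.6, -5, -10, -15, 0, 0, 0]
    - [0.6, -11, -20, 0, 0, 0, 0]
    - [0.6, -11, -20, 0, 0, 0, 0]
    - [0.6, -11, -20, 0, 0, 0, 0]
    - [0.6, -11, -20, 0, 0, 0, 0]
    - [0.6, -11, -20, 0, 0, 0, 0]
    - [0.6, -11, -20, 0, 0, 0, 0]
    - [0.6, -11, -20, 0, 0, 0, 0]
    - [0.6, -11, -20, 0, 0, 0, 0]
    - [0.6, -11, -20, 0, 0, 0, 0]
    - [0.6, -11, -20, 0, 0, 0, 0]
    - [0.6, -11, -20, 0, 0, 0, 0]
    - [0.6, -5, -10, 0, 0, 0, 0]
    - [0.6, 0, 0, 0, 0, 0, 0]
    - [0.6, 0, 0, 0, 0, 0, 0]

```text
time: 13.55
tool_pos: [0.4665, -0.3144, 0.2296]
ee_rot: [-0.0, 0.391, 0.92, 0.0]
force: [0.3, -0.6, 0.1]
grip_width: 0.0548
grip_force: 0.0
```

```bash
python3 - <<'E'
from h import *
p,R,s=pose(); print(p,s["joints"])
c=cam("wrist"); save(c,"w4.png"); h=cv2.cvtColor(c[0]["pixels"],cv2.COLOR_RGB2HSV)
print(proj(c,[.4678,-.3147,.118]))
m=((h[...,0]<13)&(h[...,1]>170)&(h[...,2]>170)).astype(np.uint8)
k,l,st,ce=cv2.connectedComponentsWithStats(m)
for i in range(1,k):
    if st[i,4]>60: 
        P=ray(c,ce[i],.118); P[2]=.084; print(ce[i],st[i],P); togo(P)
E
```

```text
[ 0.4665 -0.3144  0.2296] [-0.6994  0.3906  1.4801  0.0003  1.2717 -1.4662]
[323.3885 237.9209]
[621.2891  18.5391] [611   7  22  24 384] [ 0.507  -0.0608  0.084 ]
tool mm to go [154.2264 205.0045 145.8409]
[322.3038 236.9662] [314 229  18  18 237] [ 0.4666 -0.3147  0.084 ]
tool mm to go [ -0.5323  -0.3811 145.6943]
```

View pics/w4.png

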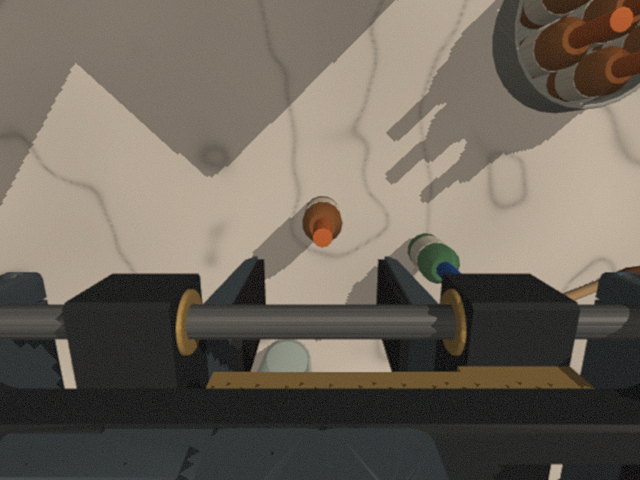

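The orange cap is at (322,237), centred. The blue bottle is at (435,258), about 100 mm to the side, so it is clear of the fingers.

>>> carry_out:
  increments:
    - [0.6, -0.5, -0.5, 10, 0, 0, 0]
    - [0.6, 0, 0, 20, 0, 0, 0]
    - [0.6, 0, 0, 20, 0, 0, 0]
    - [0.6, 0, 0, 20, 0, 0, 0]
    - [0.6, 0, 0, 20, 0, 0, 0]
    - [0.6, 0, 0, 20, 0, 0, 0]
    - [0.6, 0, 0, 20, 0, 0, 0]
    - [0.6, 0, 0, 16, 0, 0, 0]
    - [0.6, 0, 0, 0, 0, 0, 0]
    - [0.1, 0, 0, 0, 0, 0, 0]
    - [0.1, 0, 0, 0, 0, 0, 0]
    - [0.1, 0, 0, 0, 0, 0, 0]
    - [0.1, 0, 0, 0, 0, 0, 0]
    - [0.1, 0, 0, 0, 0, 0, 0]
    - [0.1, 0, 0, 0, 0, 0, 0]
  newtons: 25

```text
time: 15.1
tool_pos: [0.4665, -0.3159, 0.0841]
ee_rot: [0.0, 0.391, 0.92, -0.0]
force: [0.4, -0.3, 2.8]
grip_width: 0.0151
grip_force: 25.0
```

>>> carry_out:
  increments:
    - [0.1, 0, 0, -10, 0, 0, 0]
    - [0.1, 0, 0, -20, 0, 0, 0]
    - [0.1, 0, 0, -25, 0, 0, 0]
    - [0.1, 0, 0, -25, 0, 0, 0]
    - [0.1, 0, 0, -25, 0, 0, 0]
    - [0.1, 0, 0, -25, 0, 0, 0]
    - [0.1, 0, 0, -20, 0, 0, 0]
    - [0.1, 0, 0, -10, 0, 0, 0]
    - [0.1, 0, 0, 0, 0, 0, 0]

```text
time: 16.0
tool_pos: [0.4669, -0.3161, 0.2453]
ee_rot: [0.001, 0.391, 0.92, -0.0]
force: [0.6, -0.3, -1.0]
grip_width: 0.0155
grip_force: 25.0
```

```bash
python3 - <<'E'
from h import *
togo([.4874,.0086,.24])
E
```

```text
tool mm to go [219.5426 240.148    4.8478]
```

>>> carry_out:
  increments:
    - [0.1, 7, 8, 0, 0, 0, 0]
    - [0.1, 14, 15, 0, 0, 0, 0]
    - [0.1, 14, 15, 0, 0, 0, 0]
    - [0.1, 14, 15, 0, 0, 0, 0]
    - [0.1, 14, 15, 0, 0, 0, 0]
    - [0.1, 14, 15, 0, 0, 0, 0]
    - [0.1, 14, 15, 0, 0, 0, 0]
    - [0.1, 14, 15, 0, 0, 0, 0]
    - [0.1, 14, 15, 0, 0, 0, 0]
    - [0.1, 14, 15, 0, 0, 0, 0]
    - [0.1, 14, 15, 0, 0, 0, 0]
    - [0.1, 14, 15, 0, 0, 0, 0]
    - [0.1, 14, 15, 0, 0, 0, 0]
    - [0.1, 14, 15, 0, 0, 0, 0]
    - [0.1, 14, 15, 0, 0, 0, 0]
    - [0.1, 14, 15, 0, 0, 0, 0]
    - [0.1, 9, 15, 0, 0, 0, 0]
    - [0.1, 0, 0, 10, 0, 0, 0]
    - [0.1, 0, 0, 0, 0, 0, 0]
    - [0.1, 0, 0, 0, 0, 0, 0]

```text
time: 18.0
tool_pos: [0.4874, 0.0187, 0.2331]
ee_rot: [-0.001, 0.391, 0.92, -0.0]
force: [0.8, -1.0, -0.7]
grip_width: 0.0158
grip_force: 25.0
```

```bash
python3 - <<'E'
from h import *
togo([.4874,.0086,.094])
E
```

```text
tool mm to go [ -7.4911  -6.8303 139.105 ]
```

>>> carry_out:
  increments:
    - [0.1, -7.5, -7, 0, 0, 0, 0]
    - [0.1, 0, 0, 5, 0, 0, 0]
    - [0.1, 0, 0, 10, 0, 0, 0]
    - [0.1, 0, 0, 0, 0, 0, 0]
    - [0.1, 0, 0, 0, 0, 0, 0]
    - [0.1, 0, 0, 0, 0, 0, 0]

```text
time: 18.6
tool_pos: [0.4884, 0.0089, 0.219]
ee_rot: [0.0, 0.391, 0.92, 0.0]
force: [0.3, 0.6, -1.2]
grip_width: 0.0153
grip_force: 25.0
```

```bash
python3 - <<'E'
from h import *
togo([.4874,.0086,.094])
c=cam("side"); im=c[0]["pixels"]
cv2.imwrite('pics/s2.png',cv2.resize(im[120:320,200:460],(780,600))[:,:,::-1])
E
```

```text
tool mm to go [  0.5074  -0.9033 124.9747]
```

View pics/s2.png

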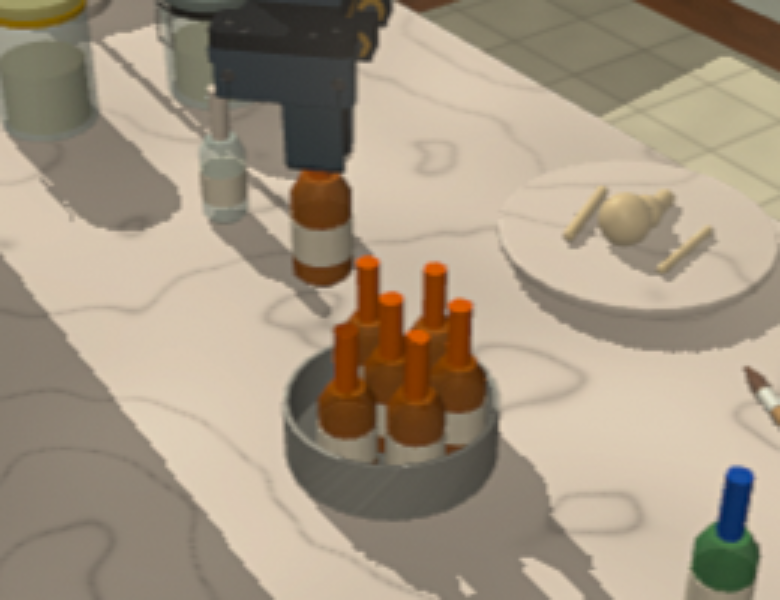

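The enlarged side view shows the held bottle upright at (320,230), above the open left gap. The other six stand in the dish, and the blue bottle is untouched. Lowering.

>>> carry_out:
  increments:
    - [0.1, 0.5, -1, 5, 0, 0, 0]
    - [0.1, 0, 0, 10, 0, 0, 0]
    - [0.1, 0, 0, 10, 0, 0, 0]
    - [0.1, 0, 0, 10, 0, 0, 0]
    - [0.1, 0, 0, 10, 0, 0, 0]
    - [0.1, 0, 0, 5, 0, 0, 0]
    - [0.1, 0, 0, 0, 0, 0, 0]

```text
time: 19.35
tool_pos: [0.4868, 0.0085, 0.168]
ee_rot: [-0.001, 0.391, 0.92, -0.0]
force: [-1.2, -1.2, -0.7]
grip_width: 0.0153
grip_force: 25.0
```

>>> carry_out:
  increments:
    - [0.1, 0, 0, 10, 0, 0, 0]
    - [0.1, 0, 0, 10, 0, 0, 0]
    - [0.1, 0, 0, 10, 0, 0, 0]
    - [0.1, 0, 0, 10, 0, 0, 0]
    - [0.1, 0, 0, 10, 0, 0, 0]
    - [0.1, 0, 0, 10, 0, 0, 0]
    - [0.1, 0, 0, 10, 0, 0, 0]
    - [0.1, 0, 0, 5, 0, 0, 0]
    - [0.1, 0, 0, 0, 0, 0, 0]
    - [0.1, 0, 0, 2, 0, 0, 0]
    - [0.1, 0, 0, 1, 0, 0, 0]
    - [0.1, 0, 0, 1, 0, 0, 0]
    - [0.1, 0, 0, 0, 0, 0, 0]
    - [0.1, 0, 0, 0, 0, 0, 0]

```text
time: 20.75
tool_pos: [0.4875, 0.0084, 0.0901]
ee_rot: [0.0, 0.391, 0.92, 0.0]
force: [1.3, -0.7, 1.9]
grip_width: 0.0154
grip_force: 25.0
```

>>> carry_out:
  increments:
    - [0.32, 0, 0, 0, 0, 0, 0]
    - [0.32, 0, 0, 0, 0, 0, 0]
    - [0.32, 0, 0, 0, 0, 0, 0]
    - [0.32, 0, 0, 0, 0, 0, 0]
    - [0.32, 0, 0, 0, 0, 0, 0]
    - [0.32, 0, 0, -10, 0, 0, 0]
    - [0.32, 0, 0, -15, 0, 0, 0]
    - [0.32, 0, 0, -20, 0, 0, 0]
    - [0.32, 0, 0, -20, 0, 0, 0]
    - [0.32, 0, 0, -20, 0, 0, 0]
    - [0.32, 0, 0, -20, 0, 0, 0]
    - [0.32, 0, 0, -20, 0, 0, 0]
    - [0.32, 0, 0, -20, 0, 0, 0]
    - [0.32, 0, 0, -20, 0, 0, 0]
    - [0.32, 0, 0, 0, 0, 0, 0]
    - [0.32, 0, 0, 0, 0, 0, 0]

```text
time: 22.35
tool_pos: [0.4872, 0.0085, 0.2555]
ee_rot: [0.0, 0.391, 0.92, 0.0]
force: [-0.3, -0.6, -1.1]
grip_width: 0.0292
grip_force: 0.0
```

```bash
python3 - <<'E'
from h import *
c=cam("side"); im=c[0]["pixels"]
cv2.imwrite('pics/s3.png',cv2.resize(im[160:360,220:480],(780,600))[:,:,::-1])
E
```

```text
(no output)
```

View pics/s3.png

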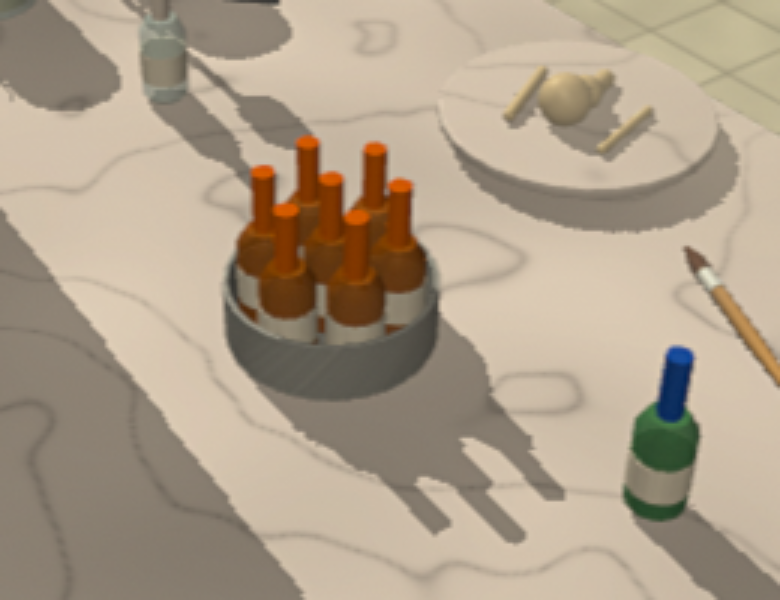

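The final view shows seven upright bottles in a hexagonal cluster, with the new one at (262,240) and the blue bottle still standing at (662,440). The gripper is clear.

```bash
python3 -c "
from plant import arm; print(arm.sign_off())"
```

```text
the job is handed in; nothing more can be done
None
```

Both orange-capped bottles stand upright in the dish's two gaps, the blue-capped bottle was left where it was, and I handed the job in at about 22 s; the hand-in gave no verdict.

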